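# Power the parts polisher and hold its bayonet lid at the jog position

### The arm

A 6-joint arm with a two-finger parallel gripper is mounted at the origin on a cart in front of the work surface, level with it; the furniture and walls round the work are solid. World frame = base frame: x ahead of the robot, y to its left, z up, the work surface at z = 0. Lengths are in m, angles in degrees, forces in N, time in s.
With the tool pointing down it reaches from about 0.4 to 0.825 m from the base axis. Payload 7 kg.
Tool frame: the origin (TCP) lies midway between the tips of the shut fingers; the grasp point (between the pads) lies hold_point_z behind it (hold_point_z is the distance from the TCP to the grasp point, in m); z points along the fingers, y is the line along which they close (so a half turn about z gives the same grasp; the last joint's range is limited). The gripper opens to 88 mm and grips with 3 to 60 N. Pads are 19 mm wide; open, the fingers measure 130 mm over their backs; the gripper's body (78 mm by 193 mm) begins 47 mm behind the grasp point.
Start: joints at [93.627, 20.546, 0.682, 0, -70.136, -16.507], TCP at [0.15, 0.658, 0.227] pointing down, gripper open.
Joint ranges: [-176.03, 176.03], [-82.01, 121.73], [-58.28, 71.71], [-173.87, 95.51], [-174.79, -0.11], [-173.66, 173.66]. Speed limits (degrees/s): [136.94, 136.94, 172.46, 180, 180, 180].

### API

Orientations are given as [roll, pitch, yaw] about the fixed x, y, z axes, in that order (R = Rz(yaw) Ry(pitch) Rx(roll)).
In Python, from plant import * gives the robot as it stands.
- The arm moves only by the tool step_arm, never from a script. Its argument "steps" is a list that holds one entry, the list of rows, each a list of 6 numbers: the shift along the tool's x, y, z scaled (see below), then the turn, a rotation vector about the tool's x, y, z scaled (see below). In form: [[[tx, ty, tz, wx, wy, wz], ...]]. A call has 1 to 20 rows; each row is the pose to reach, as a shift and turn from the pose commanded when the call began, along the tool's axes at that moment; what a row does not reach only later rows make up. The controller multiplies each number of a shift by 100 mm and each number of a turn by 0.5 rad. A row lasts 1/10 s, in which the tool goes at most 50 mm and 8.59 degrees, less where a joint would pass 70% of its speed; a pose out of reach is approached as far as the arm can. A call with a number of a shift or a turn outside -1 to 1 is refused whole. A call with a gripper value outside its range is refused whole. "jaw" is the closure in counts, from 0 (fully open) to 255 (shut), set as the call begins (left out, the last holds). The fingers move at their own pace and stop on an object; the grip force is fixed at half the most. Time passes only in rows, so rows that repeat a pose let the fingers close. It gives the time, the measured TCP pose, the force, the opening and the grip force at its end, in the units of the state.
- get_obs(): the state, without advancing time (a new reading comes with each control period).
- snapshot(name): name is "scene" or "side" or "wrist"; returns (picture, depth): 400x640x3 uint8, red, green, blue; 400x640 float32, m along the optical axis (not along the pixel's ray), 0 where there is no reading.
- calibration(name): a dict with "mtx" (3x3 intrinsics, pixels), "rvec" (rotation vector, rad) and "tvec" (3), from world to camera coordinates, as OpenCV has them. Camera axes: x right, y down, z forward; pixel columns grow to the right and rows downward; lengths in m; the calibration is good to about 2 mm. The wrist camera is an equidistant fisheye: a pixel r from the principal point sees the ray r / f radians off the axis. A picture is of the moment at which its call begins: read the wrist's pose just before it. calibration takes no time and is no camera call; for the wrist camera it gives the pose at the moment of the call.
- close_job(): hands the job in; it is judged then, once.
The state is a dict: "clock": time; "joint_pos": joint angles; "qvel": joint speeds; "tau": joint torques, N m; "tool_pos": TCP position; "orientation": TCP orientation; "force": force on the tool from outside, world axes, zero at the start; "moment": the same for the moment, N m; "opening": finger opening in m; "gripper_force": force on a finger pad.
Only numpy, scipy, OpenCV 4.12 (cv2) and the standard library are available. Lean on these libraries where they do the work, as an engineer would, in place of code of your own. Each camera call takes 0.05 s, during which the arm holds its last target. There are 200 camera calls.

### The job

Get the little parts polisher ready for a jog test: slide its flat battery pack into the tight slot until it is fully home, then set the bayonet lid into the round socket with its lugs in the two notches. Twist the lid clockwise (seen from above) against its spring to the half-way mark, half of the turn to the lock (about 40 of 80 degrees), never so far that it clicks into the lock, and finish still gripping the lid there so that it cannot spring back. Leave the tools and other things on the bench where they are.

Things in the scene. Friction and masses are not known exactly. Their poses are not given: they have to be found in the camera images.
- polisher: The polisher, fixed to the table: grey, 104 (its x) x 206 (its y) x 50 mm high; origin on the table under it, z up. Yaw -0.2 to 0.5 rad. At its -y end a round drum, 104 mm across, with a steel collar; at its +y end a block with the slot. Raised lines on the collar's rim: one at half-way (0.70 rad clockwise from each notch), a pair at the lock (1.40 rad).
- socket (a point): Centre of the bayonet socket at the collar's top (50 mm above the table); axes as the polisher's; at polisher (0, -50) mm. Mouth 64 mm across, with two notches 18 mm wide, open out to the drum wall (over 42 mm from the axis), at polisher +x and -x. Lip 8 mm thick, over a cavity 86 mm across, 14 mm high. Stops prevent turning anticlockwise from the notches.
- slot (a point): Centre of the slot's mouth, at the block's top (50 mm above the table); axes as the polisher's; at polisher (0, +70) mm. The slot is 60 mm along x, 28 mm along y, 42 mm deep; mouth chamfered by 5 mm all round.
- pack_center (a point): Centre of the loose battery pack (about 220 g): a black slab 56 (its x) x 24 (its y) x 85 mm (its z), grey grip panels near the top, standing on its small end on the table; this point is 42.5 mm above its foot. Either way round fits. Fully home, 43 mm of it stand out of the slot and this point is level with the slot's mouth.
- lid_center (a point): Mid-height, on the axis, of the loose lid (150 g, 56 mm high); x along grip bar and lugs, half turn alike. From below: spigot 58 mm across, 18 high, on which it stands; at its foot 2 lugs (+x, -x) 12 wide, 7 high, reaching 38 mm out; flange 92 mm across to 26 high; bar 60 long, 14 thick, to 56 high. Enters with x along polisher x; fully down, flange on collar, this point is 10 mm above socket.
- spring_ring (a joint): Angle (rad) of the spring ring in the socket, 0 at rest, growing clockwise. The lid's lugs push it after about 0.11 rad of free play: it reads about 0.59 with the lid at half-way. It pushes the lid back with 0.08 Nm at 0, 0.2 Nm at 0.6. Plungers add resistance from about 0.75; the lid drops into the lock with a click at about 1.2 (past 1.0 counts as locked); stop at 1.3.
- tape_measure: Bystander, to be left alone: tape measure, 66 x 76 x 34 mm, lying loose on the table; origin at the centre of its underside.
- chrome_cap_4: Bystander, to be left alone: round chrome wheel centre cap, 100 mm across, 63 mm high, lying loose on the table; origin at the centre of its underside.
- bolt_tin: Bystander, to be left alone: small open tin, 60 mm across, 45 mm high, lying loose on the table; origin at the centre of its underside.
- spanner_13: Bystander, to be left alone: slim bright spanner, 22 x 170 x 6 mm, lying loose on the table; origin at the centre of its underside.
- pliers_red: Bystander, to be left alone: pair of pliers, 56 x 170 x 14 mm, lying loose on the table; origin at the centre of its underside.
- oil_can: Bystander, to be left alone: oil can with a long spout, 70 mm across, 150 mm high, lying loose on the table; origin at the centre of its underside.
- screwdriver_amber: Bystander, to be left alone: screwdriver with an amber handle, 30 x 200 x 30 mm, lying loose on the table; origin at the centre of its underside.

How it is judged:
By the outcome, as a careful person would: the job done as asked, in the order asked, and still so for the second after the job is handed in, while the arm keeps its last pose, push and grip.
It also fails if it takes over 72 s, if anything falls off the work surface, if the arm or the gripper's body presses on something with over 40 N, if the wrist force passes 120 N, or if a joint passes its speed limit or range.

## Working session

There is one attempt and no reset: what is moved stays moved. The work goes in short steps, Python scripts to look and compute and a tool call to move; the robot and the scene stay as the last step left them, time stands still between calls to the robot, and variables do not carry over. Pictures are saved under pics/ and viewed, at most 10 in all, crops included, and the job is handed in when it is done.

Besides the shell and the picture viewer there is one more tool, called after "Call:" as name(argument=value, ...), one argument or row to a line, values as JSON. step_arm: Moves the arm, as the interface text tells. Its arguments: {"type":"object","properties":{"steps":{"type":"array","items":{"type":"array","items":{"type":"array","items":{"type":"number","minimum":-1,"maximum":1}}}},"jaw":{"type":"number"}},"required":["steps"]}

```bash
mkdir -p pics; ls; cat > h.py <<'E'
from plant import *
import numpy as np, cv2
def snap(n,f):
    c=calibration(n); p,d=snapshot(n); cv2.imwrite('pics/'+f+'.png',p[:,:,::-1]); np.savez('pics/'+f+'.npz',p=p,d=d,mtx=c['mtx'],rvec=c['rvec'],tvec=c['tvec'])
def load(f): return np.load('pics/'+f+'.npz')
def cloud(f,fish=False):
    z=load(f); d=z['d']; K=z['mtx']; v,u=np.mgrid[0:400,0:640]
    x=(u-K[0,2])/K[0,0]; y=(v-K[1,2])/K[1,1]
    if fish:
        r=np.hypot(x,y); s=np.where(r>1e-9,np.tan(np.minimum(r,1.5))/np.maximum(r,1e-9),1); x=x*s;y=y*s
    P=np.stack([x*d,y*d,d],-1); R=cv2.Rodrigues(z['rvec'])[0]
    W=(P-z['tvec'].ravel())@R; W[d==0]=np.nan
    return W,z['p']
E
python3 - <<'E'
from h import *
print(get_obs())
for n in('scene','side','wrist'): snap(n,n+'0')
z=[load(n+'0')['p'] for n in('scene','side')]
for n in('scene','side','wrist'):
    c=calibration(n); print(n,c['mtx'],(-cv2.Rodrigues(np.array(c['rvec']))[0].T@np.array(c['tvec']).reshape(3)))
E
```

```text
pics
{'clock': 0.0, 'joint_pos': array([ 9.36277401e+01,  2.05910755e+01,  6.33712210e-01, -1.75638074e-02,
       -7.01340556e+01, -1.65053638e+01]), 'qvel': array([ 0.0747934 , -0.03779637,  0.0615911 ,  0.02936607,  0.00795889,
       -0.11671241]), 'tau': array([-2.90268881e-04, -5.82716775e+01,  2.93048126e+01,  6.99684799e+00,
        6.86174812e-03, -1.63386785e-04]), 'tool_pos': array([0.15038675, 0.65754946, 0.2256343 ]), 'orientation': array([ 1.79907657e+02, -1.01440590e-02, -1.28835972e+01]), 'force': array([ 0.96501194,  0.5634486 , -0.49477282]), 'moment': array([-0.05787837,  0.04894316, -0.04368047]), 'gripper_force': 0.0, 'opening': 0.08735045827824493}
scene [[509.80614493   0.         320.05090062]
 [  0.         509.80614493 201.33592731]
 [  0.           0.           1.        ]] [-0.0328941  -0.61790831  1.15070481]
side [[423.56410362   0.         327.78911181]
 [  0.         423.56410362 200.70433757]
 [  0.           0.           1.        ]] [0.35417508 0.91162085 0.66857213]
wrist [[309.70691629   0.         318.46730771]
 [  0.         309.70691629 204.2743677 ]
 [  0.           0.           1.        ]] [0.22403647 0.63938698 0.38492525]
```

View pics/scene0.png

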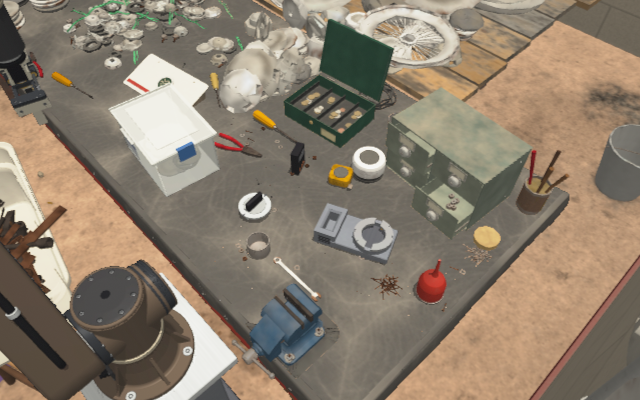

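View pics/wrist0.png

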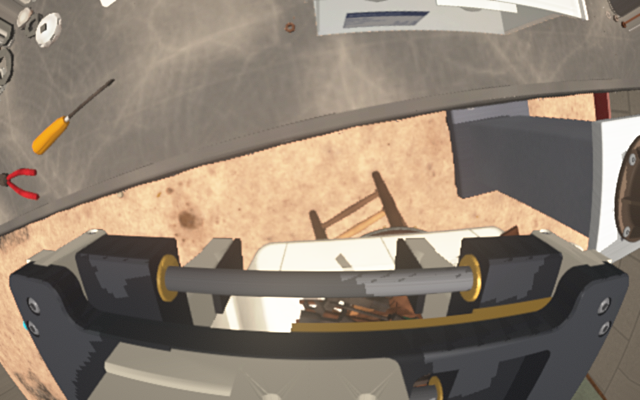

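The scene view shows the pack at (297,158), the lid at (255,206), the socket at (375,235) and the slot at (332,222). The wrist view shows only floor and the bench edge.

View pics/side0.png

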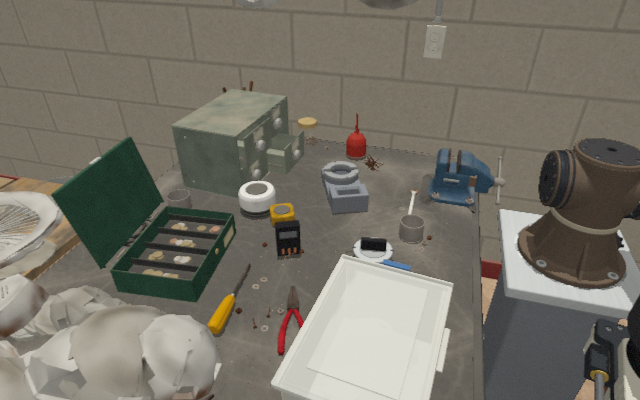

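```bash
python3 - <<'E'
from h import *
W,p=cloud('scene0')
for (u,v) in [(297,150),(297,158),(255,206),(243,208),(375,235),(332,222),(320,230),(385,250),(370,165),(340,176),(258,245),(295,275),(432,290),(265,120),(240,145),(280,200),(360,280)]: print(u,v,W[v,u].round(3))
for (u,v,s) in [(297,158,30)]:
  pass
c=np.hstack([cv2.resize(p[y:y+100,x:x+130],(390*1,300)) for x,y in((300,190),(230,135))]); cv2.imwrite('pics/crop.png',c[:,:,::-1])
E
```

```text
297 150 [0.648 0.178 0.086]
297 158 [0.632 0.16  0.077]
255 206 [0.453 0.14  0.027]
243 208 [0.424 0.158 0.028]
375 235 [ 0.623 -0.159  0.028]
332 222 [ 0.579 -0.04   0.011]
320 230 [ 0.515 -0.058  0.053]
385 250 [ 0.599 -0.214  0.04 ]
370 165 [0.778 0.006 0.06 ]
340 176 [0.701 0.051 0.034]
258 245 [0.385 0.048 0.002]
295 275 [ 0.393 -0.092  0.006]
432 290 [ 0.581 -0.377  0.064]
265 120 [0.702 0.393 0.027]
240 145 [0.58  0.372 0.012]
280 200 [0.531 0.125 0.001]
360 280 [ 0.504 -0.218  0.006]
```

View pics/crop.png

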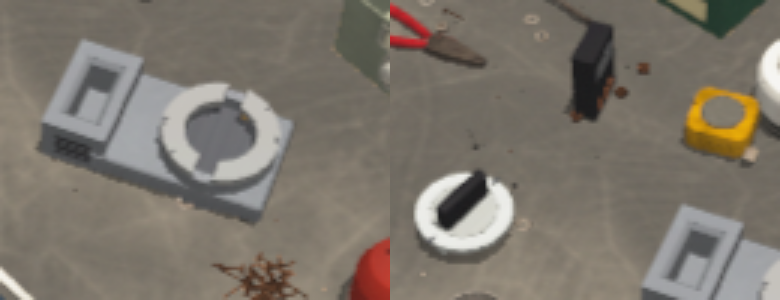

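The crop shows the polisher with its slot at left and notches roughly up-right/down-left, and the lid bar pointing up-right. The side view shows the same things from behind, with the area clear enough to grip in.

```bash
cat >> h.py <<'E'
from scipy.optimize import least_squares
def sel(W,cx,cy,r,z0,z1):
    P=W.reshape(-1,3); P=P[~np.isnan(P).any(1)]
    return P[(np.hypot(P[:,0]-cx,P[:,1]-cy)<r)&(P[:,2]>z0)&(P[:,2]<z1)]
def rect(P):
    (c,s,a)=cv2.minAreaRect((P[:,:2]*1000).astype(np.float32)); return np.round(c,1),np.round(s,1),round(a,1),len(P)
E
python3 - <<'E'
from h import *
for f in('scene0','side0'):
    W,_=cloud(f)
    print(f)
    print('pack top',rect(sel(W,.64,.165,.07,.08,.095)),'all',rect(sel(W,.64,.165,.06,.015,.095)))
    print('bar',rect(sel(W,.45,.14,.06,.048,.062)),'flange',rect(sel(W,.45,.14,.06,.022,.03)))
    q=sel(W,.60,-.12,.16,.044,.056); print('pol',rect(q))
    print('blk',rect(sel(W,.575,-.035,.07,.044,.056)), 'polall',rect(sel(W,.60,-.12,.16,.01,.056)))
E
```

```text
scene0
pack top (array([652.8, 179.5]), array([60.5, 24.7]), 26.4, 122) all (array([654.8, 173.3]), array([62.4, 37.4]), 24.7, 337)
bar (array([454.1, 142.4]), array([59.2, 17.8]), 7.1, 103) flange (array([455.5, 143.4]), array([94.1, 89.8]), 52.9, 427)
pol (array([ 590.1, -117.1]), array([104.1, 201.9]), 24.3, 1166)
blk (array([562.4, -52.6]), array([101.5,  61.5]), 24.3, 485) polall (array([ 567.3, -144. ]), array([168.7, 232.2]), 24.7, 2917)
side0
pack top (array([651.5, 181.8]), array([56.2, 28.1]), 24.9, 199) all (array([651. , 182.6]), array([55.9, 29.3]), 26.2, 725)
bar (array([453.9, 147. ]), array([59.7, 15.6]), 8.5, 158) flange (array([453.7, 146.7]), array([86. , 90.9]), 73.1, 464)
pol (array([ 590. , -115.9]), array([102.6, 209.5]), 24.2, 814)
blk (array([560.7, -50.6]), array([98.1, 66.2]), 24.7, 397) polall (array([ 564.9, -138.2]), array([167.3, 229.5]), 24.3, 1794)
```

Call:
step_arm(
  steps=[
    [[1,0.6,-0.7,0,0,-0.5],[1,0.6,-0.7,0,0,-0.5],[1,0.6,-0.7,0,0,-0.5],[1,0.6,-0.7,0,0,-0.5]],
  ],
  jaw=0,
)

```text
clock: 0.55
tool_pos: [0.2373, 0.576, 0.3005]
orientation: [-179.7, -0.1, 1.3]
force: [-0.5, 0.4, 0.3]
opening: 0.0876
gripper_force: 0.0
```

Call:
step_arm(
  steps=[
    [[1,1,0,0,0,0],[1,1,0,0,0,0],[1,1,0,0,0,0],[1,1,0,0,0,0]],
  ],
)

```text
clock: 0.95
tool_pos: [0.3394, 0.4768, 0.2964]
orientation: [180.0, 0.0, 1.2]
force: [0.3, 1.0, 0.6]
opening: 0.0878
gripper_force: 0.0
```

Call:
step_arm(
  steps=[
    [[1,1,0,0,0,0],[1,1,0,0,0,0],[1,1,0,0,0,0],[1,1,0,0,0,0]],
  ],
)

```text
clock: 1.35
tool_pos: [0.4417, 0.3797, 0.2959]
orientation: [179.9, 0.0, 1.2]
force: [-0.5, 0.8, 0.3]
opening: 0.088
gripper_force: 0.0
```

Call:
step_arm(
  steps=[
    [[1,1,0,0,0,0],[1,1,0,0,0,0],[1,1,0,0,0,0],[1,1,0,0,0,0]],
  ],
)

```text
clock: 1.75
tool_pos: [0.5442, 0.2824, 0.2954]
orientation: [179.9, 0.1, 1.2]
force: [-0.9, 0.4, -0.1]
opening: 0.088
gripper_force: 0.0
```

Call:
step_arm(
  steps=[
    [[1,1,1,0,0,-0.85],[1,1,1,0,0,-0.85],[1,1,1,0,0,-0.85],[1,1,1,0,0,-0.85],[1,1,1,0,0,-0.85],[1,1,1,0,0,-0.85]],
  ],
)

```text
clock: 2.35
tool_pos: [0.6444, 0.1881, 0.1963]
orientation: [180.0, 0.0, 25.7]
force: [-0.3, -0.4, 0.6]
opening: 0.0875
gripper_force: 0.0
```

```bash
python3 - <<'E'
from h import *
o=get_obs(); print(o['tool_pos'],o['orientation'],o['joint_pos'].round(1))
snap('wrist','w1')
W,_=cloud('w1',True)
print('pack',rect(sel(W,.65,.18,.07,.078,.092)),np.median(sel(W,.65,.18,.07,.075,.1)[:,2]),rect(sel(W,.65,.18,.055,.02,.092)))
print('lid',rect(sel(W,.454,.144,.05,.045,.065)),rect(sel(W,.454,.144,.06,.022,.032)))
print('pol',rect(sel(W,.59,-.116,.16,.045,.056)))
E
```

```text
[0.64441864 0.18805077 0.19625832] [1.79994331e+02 4.25276263e-02 2.56835155e+01] [ 32.9  21.3  -2.2   0.  -66.5  82.8]
pack (array([652.3, 179.8]), array([56. , 24.2]), 25.8, 1626) 0.08575602544307456 (array([652.4, 180.1]), array([56.5, 24.3]), 26.3, 1817)
lid (array([473.5, 150. ]), array([11.5, 25.6]), 78.2, 122) (array([471. , 156.9]), array([49.8, 90.4]), 41.3, 1426)
pol (array([0., 0.]), array([0., 0.]), 0.0, 0)
```

View pics/w1.png

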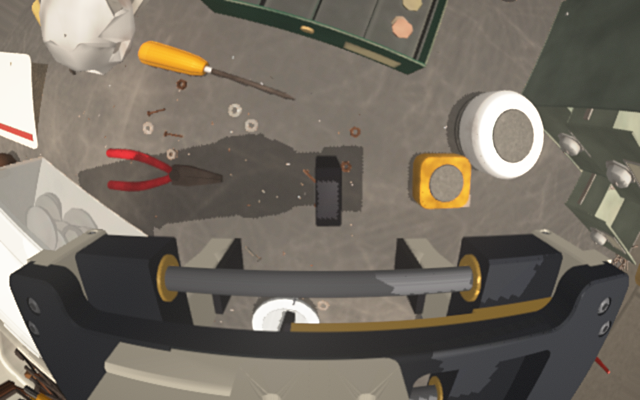

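The wrist view shows the pack at (328,190) between the fingers, and the pliers, tape and cap well clear.

Call:
step_arm(
  steps=[
    [[0.036,0.108,0.4,0,0,-0.01],[0.036,0.108,0.8,0,0,-0.01],[0.036,0.108,1,0,0,-0.01],[0.036,0.108,1,0,0,-0.01]],
  ],
)

```text
clock: 2.8
tool_pos: [0.6504, 0.1801, 0.0946]
orientation: [-180.0, 0.2, 26.1]
force: [-0.0, -0.1, 0.1]
opening: 0.088
gripper_force: 0.0
```

Call:
step_arm(
  steps=[
    [[0,0,0.25,0,0,0],[0,0,0.48,0,0,0],[0,0,0.48,0,0,0],[0,0,0.48,0,0,0]],
  ],
)

```text
clock: 3.2
tool_pos: [0.6533, 0.1804, 0.0508]
orientation: [180.0, -0.1, 26.1]
force: [-0.5, 0.2, 1.6]
opening: 0.0878
gripper_force: 0.0
```

Call:
step_arm(
  steps=[
    [[0,0,0,0,0,0],[0,0,0,0,0,0],[0,0,0,0,0,0],[0,0,0,0,0,0],[0,0,0,0,0,0],[0,0,0,0,0,0],[0,0,0,0,0,0],[0,0,0,0,0,0],[0,0,0,0,0,0],[0,0,0,0,0,0]],
  ],
  jaw=255,
)

```text
clock: 4.2
tool_pos: [0.6525, 0.1793, 0.0485]
orientation: [-180.0, 0.0, 26.1]
force: [-0.6, -0.4, -1.4]
opening: 0.0242
gripper_force: 30.0
```

Call:
step_arm(
  steps=[
    [[0,0,-0.3,0,0,0],[0,0,-0.7,0,0,0],[-0.2,0.2,-0.9,0,0,0],[-0.5,0.5,-0.9,0,0,0],[-0.8,0.8,-0.9,0,0,0],[-0.92,0.84,-0.9,0,0,0],[-0.92,0.84,-0.9,0,0,0]],
  ],
)

```text
clock: 4.9
tool_pos: [0.6052, 0.0615, 0.1384]
orientation: [-180.0, 0.1, 25.9]
force: [1.0, -0.2, -4.0]
opening: 0.0238
gripper_force: 30.0
```

Call:
step_arm(
  steps=[
    [[-0.3,0.3,0,0,0,0.06],[-0.6,0.6,0,0,0,0.06],[-0.92,0.84,0,0,0,0.06],[-0.92,0.84,0,0,0,0.06],[-0.92,0.84,0,0,0,0.06]],
  ],
)

```text
clock: 5.4
tool_pos: [0.5613, -0.0527, 0.1386]
orientation: [180.0, -0.0, 24.3]
force: [1.2, 0.5, -2.2]
opening: 0.0236
gripper_force: 30.0
```

```bash
python3 - <<'E'
from h import *
o=get_obs(); print(o['tool_pos'],o['orientation'],o['joint_pos'].round(1),o['force'],o['moment'],o['opening'])
snap('wrist','w2');snap('side','s2')
W,_=cloud('w2',True)
q=sel(W,.59,-.116,.16,.044,.056); print('pol',rect(q))
print('blk',rect(sel(W,.56,-.05,.075,.044,.056)))
W,_=cloud('s2'); print('blk',rect(sel(W,.56,-.05,.075,.044,.056)))
E
```

```text
[ 0.56132707 -0.05267142  0.13858013] [ 1.79999917e+02 -2.04198736e-02  2.43004065e+01] [ 14.5  14.4 -20.4  -0.  -55.1  99.8] [ 1.20752058  0.51892174 -2.20564465] [ 0.01210109 -0.10884675 -0.01086445] 0.023643802903277698
pol (array([ 599.5, -113. ]), array([ 90.6, 206.3]), 19.6, 8314)
blk (array([579.7, -67.2]), array([ 77.1, 101.7]), 24.4, 3883)
blk (array([567. , -68.7]), array([101.1, 103.1]), 23.8, 426)
```

View pics/w2.png

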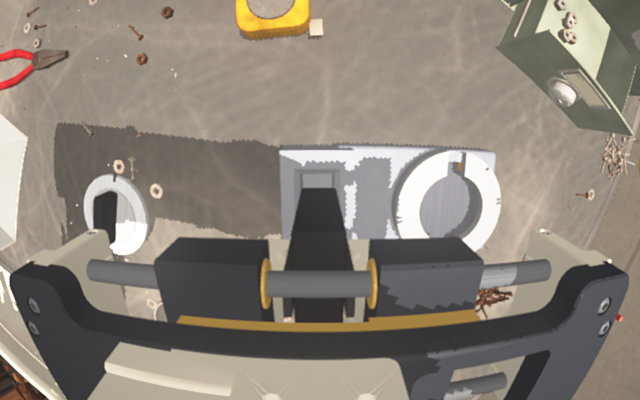

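The wrist view shows the pack over the slot (317,180), and the socket at (447,200) with a notch at about (460,165).

```bash
python3 - <<'E'
from h import *
W,_=cloud('w2',True)
P=sel(W,.59,-.116,.16,.04,.06); a=np.radians(24.3)
R=np.array([[np.cos(a),-np.sin(a)],[np.sin(a),np.cos(a)]])
L=(P[:,:2]-[.590,-.1165])@R*1000; z=P[:,2]*1000
t=z>46
print('z med',np.median(z[t]))
# +x edge by y bins on block
for y0 in range(40,104,6):
    s=L[t&(L[:,1]>y0)&(L[:,1]<y0+6)]; print(y0,len(s), s[:,0].max().round(1) if len(s) else '', end=' | ')
print()
for x0 in range(0,54,6):
    s=L[t&(L[:,0]>x0)&(L[:,0]<x0+6)&(L[:,1]>30)]
    if len(s):
        y=np.sort(s[:,1]); g=np.argmax(np.diff(y)); print(x0,len(s),'y',y[0].round(1),'gap',y[g].round(1),y[g+1].round(1),'max',y[-1].round(1))
# slot +x lip
for y0 in (56,60,64,68,72,76,80):
    s=L[t&(abs(L[:,1]-y0)<2)&(L[:,0]>20)]; print(y0,'xmin',s[:,0].min().round(1) if len(s) else '', end=' | ')
# collar circle: outer rim by angle
d=L-[0,-50]; r=np.hypot(*d.T); th=np.degrees(np.arctan2(d[:,1],d[:,0]))
print()
pts=[];pin=[]
for k in range(-180,180,10):
    m=t&(th>=k)&(th<k+10)&(r<60)
    if m.sum()>5:
        i=np.where(m)[0]; print(k,m.sum(),r[i].min().round(1),r[i].max().round(1),end=' ; ')
E
```

```text
z med 50.86146864095004
40 633 49.4 | 46 463 49.3 | 52 250 49.3 | 58 174 49.3 | 64 185 49.2 | 70 174 49.2 | 76 175 49.2 | 82 356 49.2 | 88 572 49.4 | 94 593 49.3 | 100 0  | 
0 203 y 39.9 gap 50.2 85.9 max 99.3
6 229 y 40.0 gap 52.6 83.5 max 99.2
12 265 y 39.6 gap 55.1 83.4 max 99.6
18 278 y 39.6 gap 55.1 83.3 max 99.7
24 294 y 39.8 gap 70.8 75.8 max 99.4
30 521 y 39.9 gap 67.6 68.4 max 99.3
36 537 y 39.9 gap 67.6 68.4 max 99.0
42 531 y 39.5 gap 68.4 69.2 max 99.8
48 167 y 39.4 gap 98.7 99.7 max 99.7
56 xmin 20.1 | 60 xmin 29.3 | 64 xmin 29.3 | 68 xmin 29.3 | 72 xmin 29.4 | 76 xmin 29.3 | 80 xmin 29.3 | 
-160 12 32.7 36.1 ; -150 111 32.2 53.3 ; -140 145 32.3 53.9 ; -130 149 32.1 53.5 ; -120 150 32.2 53.7 ; -110 141 32.3 52.6 ; -100 141 32.0 53.2 ; -90 154 31.1 52.6 ; -80 150 31.7 52.8 ; -70 150 31.7 52.5 ; -60 144 31.8 52.0 ; -50 154 31.3 51.9 ; -40 152 31.5 51.7 ; -30 166 31.3 51.7 ; -20 163 31.0 51.6 ; 10 154 31.8 51.7 ; 20 193 31.0 51.7 ; 30 203 31.2 51.6 ; 40 207 30.6 52.1 ; 50 202 30.4 51.5 ; 60 206 31.5 52.0 ; 70 200 31.3 51.8 ; 80 193 31.3 52.3 ; 90 201 31.8 52.2 ; 100 178 31.8 52.4 ; 110 169 32.0 52.2 ; 120 133 32.4 52.2 ; 130 47 32.5 42.1 ; 140 12 32.0 35.6 ;
```

Call:
step_arm(
  steps=[
    [[-0.011,0.005,0.1,0,0,0],[-0.011,0.005,0.25,0,0,0],[-0.011,0.005,0.35,0,0,0],[-0.011,0.005,0.42,0,0,0],[-0.011,0.005,0.47,0,0,0],[-0.011,0.005,0.5,0,0,0],[-0.011,0.005,0.52,0,0,0],[-0.011,0.005,0.52,0,0,0]],
  ],
)

```text
clock: 6.3
tool_pos: [0.5604, -0.0534, 0.0866]
orientation: [180.0, -0.0, 24.4]
force: [-0.2, 0.0, -2.6]
opening: 0.024
gripper_force: 30.0
```

Call:
step_arm(
  steps=[
    [[0,0,0.06,0,0,0],[0,0,0.12,0,0,0],[0,0,0.18,0,0,0],[0,0,0.23,0,0,0],[0,0,0.27,0,0,0],[0,0,0.28,0,0,0],[0,0,0.28,0,0,0]],
  ],
)

```text
clock: 7.0
tool_pos: [0.5602, -0.0534, 0.0583]
orientation: [-180.0, 0.0, 24.4]
force: [-1.1, -0.4, -3.5]
opening: 0.0237
gripper_force: 30.0
```

Call:
step_arm(
  steps=[
    [[0,0,0.01,0,0,0],[0,0,0.02,0,0,0],[0,0,0.03,0,0,0],[0,0,0.03,0,0,0],[0,0,0.03,0,0,0]],
  ],
)

```text
clock: 7.5
tool_pos: [0.5605, -0.0534, 0.0565]
orientation: [180.0, -0.0, 24.4]
force: [-2.9, 1.7, 5.6]
opening: 0.0243
gripper_force: 30.0
```

Call:
step_arm(
  steps=[
    [[0,0,0.01,0,0,0],[0,0,0.015,0,0,0],[0,0,0.015,0,0,0]],
  ],
)

```text
clock: 7.8
tool_pos: [0.5606, -0.0534, 0.0564]
orientation: [180.0, -0.1, 24.4]
force: [-7.9, 2.7, 20.4]
opening: 0.0239
gripper_force: 30.0
```

Call:
step_arm(
  steps=[
    [[0,0,-0.015,0,0,0],[0,0,-0.02,0,0,0],[0,0,-0.02,0,0,0],[0,0,-0.02,0,0,0],[0,0,-0.02,0,0,0],[0,0,-0.02,0,0,0]],
  ],
  jaw=100,
)

```text
clock: 8.4
tool_pos: [0.5602, -0.0535, 0.0558]
orientation: [-180.0, 0.0, 24.4]
force: [0.5, -0.7, 0.7]
opening: 0.0529
gripper_force: 0.0
```

Call:
step_arm(
  steps=[
    [[0,0,-0.3,0,0,0],[0,0,-0.6,0,0,0],[-0.05,-0.3,-0.9,0,0,0],[-0.07,-0.7,-1,0,0,0],[-0.07,-1,-1,0,0,0],[-0.07,-1,-1,0,0,0]],
  ],
  jaw=0,
)

```text
clock: 9.0
tool_pos: [0.5118, 0.0371, 0.1569]
orientation: [-180.0, -0.1, 24.5]
force: [-0.1, -0.1, 0.8]
opening: 0.0874
gripper_force: 0.0
```

Call:
step_arm(
  steps=[
    [[-0.07,-1,0,0,0,0.3],[-0.07,-1,0,0,0,0.57],[-0.07,-1,0,0,0,0.57],[-0.07,-1,0,0,0,0.57]],
  ],
)

```text
clock: 9.4
tool_pos: [0.4645, 0.1242, 0.1561]
orientation: [-180.0, -0.0, 8.1]
force: [0.1, -0.1, -0.1]
opening: 0.0877
gripper_force: 0.0
```

Call:
step_arm(
  steps=[
    [[-0.06,-0.2,-0.1,0,0,0],[-0.06,-0.2,-0.1,0,0,0],[-0.06,-0.2,-0.1,0,0,0]],
  ],
)

```text
clock: 9.7
tool_pos: [0.4566, 0.1416, 0.166]
orientation: [-180.0, -0.0, 8.1]
force: [0.2, 0.4, 0.4]
opening: 0.0879
gripper_force: 0.0
```

```bash
python3 - <<'E'
from h import *
o=get_obs(); print(o['tool_pos'],o['orientation'],o['joint_pos'].round(1))
snap('wrist','w3');snap('scene','c3')
W,_=cloud('w3',True)
print('bar',rect(sel(W,.454,.144,.06,.046,.065)),rect(sel(W,.454,.144,.06,.022,.032)))
P=sel(W,.454,.144,.06,.05,.062); print(np.median(P[:,2]))
W,_=cloud('c3')
P=sel(W,.5605,-.0535,.045,.06,.12); print('pack',rect(P),np.percentile(P[:,2],[50,90,99]),rect(P[P[:,2]>.087]))
P=sel(W,.454,.144,.06,.048,.062); print('lid',rect(P))
E
```

```text
[0.45660948 0.14161413 0.16598641] [-1.79998176e+02 -6.07768477e-03  8.08028785e+00] [ 40.9   4.8 -28.5   0.  -56.7  57.2]
bar (array([455. , 143.3]), array([58.8, 14. ]), 8.3, 987) (array([455.2, 143.5]), array([91.6, 91. ]), 38.2, 5297)
0.056310259878492884
pack (array([561. , -55.3]), array([59.3, 25.7]), 21.4, 261) [0.09183652 0.09647166 0.09886197] (array([560.9, -54.9]), array([59.6, 24.7]), 22.8, 169)
lid (array([454. , 142.6]), array([59.2, 17.1]), 9.9, 108)
```

View pics/w3.png

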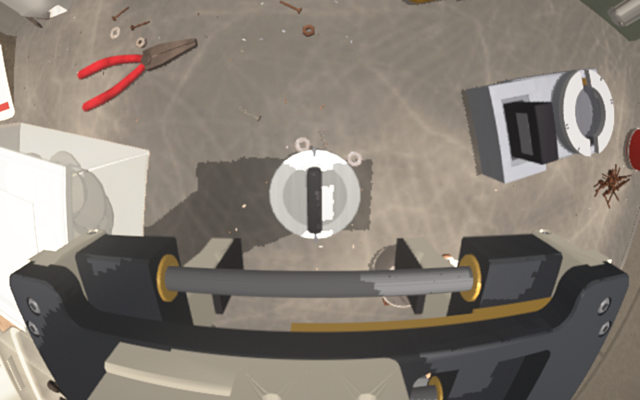

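The wrist view shows the lid at (315,193) between the fingers, the pack seated in the polisher, and the bolt tin clear of the fingers.

Call:
step_arm(
  steps=[
    [[-0.012,-0.02,0.4,0,0,0],[-0.012,-0.02,0.75,0,0,0],[-0.012,-0.02,0.9,0,0,0],[-0.012,-0.02,0.9,0,0,0]],
  ],
)

```text
clock: 10.2
tool_pos: [0.4535, 0.1418, 0.0736]
orientation: [179.8, 0.3, 8.0]
force: [0.2, -0.8, 0.9]
opening: 0.0878
gripper_force: 0.0
```

Call:
step_arm(
  steps=[
    [[0,0,0.3,0,0,0],[0,0,0.44,0,0,0],[0,0,0.455,0,0,0],[0,0,0.455,0,0,0],[0,0,0.455,0,0,0]],
  ],
)

```text
clock: 10.7
tool_pos: [0.4557, 0.1442, 0.0318]
orientation: [-180.0, -0.1, 8.0]
force: [0.2, -0.3, 0.0]
opening: 0.0877
gripper_force: 0.0
```

Call:
step_arm(
  steps=[
    [[0,0,0,0,0,0],[0,0,0,0,0,0],[0,0,0,0,0,0],[0,0,0,0,0,0],[0,0,0,0,0,0],[0,0,0,0,0,0],[0,0,0,0,0,0],[0,0,0,0,0,0],[0,0,0,0,0,0],[0,0,0,0,0,0]],
  ],
  jaw=255,
)

```text
clock: 11.7
tool_pos: [0.455, 0.1439, 0.0306]
orientation: [-180.0, -0.0, 8.0]
force: [-0.4, 0.4, -1.6]
opening: 0.0143
gripper_force: 30.0
```

Call:
step_arm(
  steps=[
    [[0,0,-0.4,0,0,0],[0.05,0.15,-0.8,0,0,0],[0.15,0.5,-1,0,0,0],[0.3,1,-1,0,0,0],[0.3,1,-1,0,0,0],[0.3,1,-1,0,0,0]],
  ],
)

```text
clock: 12.3
tool_pos: [0.4983, 0.0476, 0.1302]
orientation: [-180.0, 0.0, 7.8]
force: [0.0, 0.6, -2.2]
opening: 0.0138
gripper_force: 30.0
```

Call:
step_arm(
  steps=[
    [[0.1,0.1,-0.2,0,0,0],[0.3,0.5,-0.25,0,0,0],[0.4,1,-0.25,0,0,0],[0.4,1,-0.25,0,0,0],[0.4,1,-0.25,0,0,0]],
  ],
)

```text
clock: 12.8
tool_pos: [0.5516, -0.0447, 0.1546]
orientation: [-180.0, 0.1, 7.9]
force: [-0.1, 0.1, -0.8]
opening: 0.0135
gripper_force: 30.0
```

Call:
step_arm(
  steps=[
    [[0.2,0.4,0,0,0,-0.2],[0.4,0.8,0,0,0,-0.45],[0.41,1,0,0,0,-0.57],[0.41,1,0,0,0,-0.57],[0.41,1,0,0,0,-0.57]],
  ],
)

```text
clock: 13.3
tool_pos: [0.6061, -0.1363, 0.1549]
orientation: [-180.0, 0.1, 24.4]
force: [0.2, -0.5, -1.2]
opening: 0.0138
gripper_force: 30.0
```

Call:
step_arm(
  steps=[
    [[-0.075,0.15,0,0,0,0],[-0.075,0.26,0,0,0,0],[-0.075,0.26,0,0,0,0],[-0.075,0.26,0,0,0,0]],
  ],
)

```text
clock: 13.7
tool_pos: [0.6106, -0.1644, 0.1556]
orientation: [-180.0, -0.0, 24.3]
force: [-1.2, 0.1, -1.9]
opening: 0.0136
gripper_force: 30.0
```

```bash
python3 - <<'E'
from h import *
o=get_obs(); print(o['tool_pos'],o['orientation'],o['joint_pos'].round(1))
snap('wrist','w4')
W,p=cloud('w4',True)
T=o['tool_pos'][:2]; a=np.radians(24.3)
R=np.array([[np.cos(a),-np.sin(a)],[np.sin(a),np.cos(a)]])
P=sel(W,*T,.17,.035,.2); L=(P[:,:2]-T)@R*1000; z=P[:,2]*1000
# flange (z about 124+22..26=~146-150) circle and collar circle about TCP
for nm,lo,hi,r0,r1 in(('flange',136,160,38,50),('collar',46,54,40,60)):
    m=(z>lo)&(z<hi); q=L[m]; r=np.hypot(*q.T); q=q[(r<r1)]; r=np.hypot(*q.T); th=np.degrees(np.arctan2(q[:,1],q[:,0]))
    E=[]
    for k in range(-180,180,5):
        i=(th>=k)&(th<k+5)
        if i.sum()>3:
            j=np.where(i)[0][np.argmax(r[i])]; E.append(q[j])
    E=np.array(E); print(nm,len(q),len(E))
    if len(E)>5:
        s=least_squares(lambda x:np.hypot(E[:,0]-x[0],E[:,1]-x[1])-x[2],[0,0,48],loss='soft_l1'); print(s.x.round(1),np.abs(s.fun).mean().round(2))
# block edges
m=(z>46)&(z<54)&(L[:,1]>85); q=L[m]; print('blk xmax',q[:,0].max() if len(q) else '', 'y',q[:,1].min() if len(q) else '',q[:,1].max() if len(q) else '')
# notch: low region beyond mouth
E

```

```text
[ 0.61057179 -0.16441126  0.15557564] [-1.79994603e+02 -4.85646732e-03  2.43345693e+01] [  2.6  19.5 -10.5  -0.  -60.  111.8]
flange 7175 37
[ 0.2 -1.9 45.2] 0.47
collar 2108 30
[-0.   1.6 52.2] 0.24
blk xmax 49.83721953040183 y 90.7091245075508 152.56929421404413
```

View pics/w4.png

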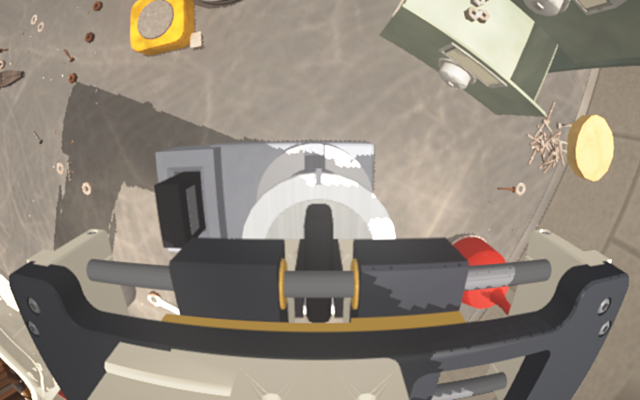

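The wrist view shows the lid over the collar; its flange is centred slightly toward the drum end, and the bar lines up with the notch at about (315,160).

Call:
step_arm(
  steps=[
    [[0,-0.019,0.2,0,0,0],[0,-0.019,0.45,0,0,0],[0,-0.019,0.62,0,0,0],[0,-0.019,0.7,0,0,0],[0,-0.019,0.7,0,0,0],[0,-0.019,0.7,0,0,0]],
  ],
)

```text
clock: 14.35
tool_pos: [0.6104, -0.1628, 0.0863]
orientation: [180.0, -0.0, 24.4]
force: [-0.1, 0.3, -0.4]
opening: 0.0136
gripper_force: 30.0
```

Call:
step_arm(
  steps=[
    [[0,0,0.03,0,0,0],[0,0,0.06,0,0,0],[0,0,0.09,0,0,0],[0,0,0.11,0,0,0],[0,0,0.12,0,0,0],[0,0,0.12,0,0,0]],
  ],
)

```text
clock: 14.95
tool_pos: [0.6097, -0.1628, 0.0734]
orientation: [-180.0, 0.0, 24.4]
force: [0.6, 0.8, -1.6]
opening: 0.0139
gripper_force: 30.0
```

Call:
step_arm(
  steps=[
    [[0,0,0.03,0,0,0],[0,0,0.06,0,0,0],[0,0,0.08,0,0,0],[0,0,0.095,0,0,0],[0,0,0.1,0,0,0],[0,0,0.1,0,0,0]],
  ],
)

```text
clock: 15.55
tool_pos: [0.6097, -0.1629, 0.0635]
orientation: [-180.0, 0.0, 24.4]
force: [-0.4, 0.6, -2.1]
opening: 0.0136
gripper_force: 30.0
```

Call:
step_arm(
  steps=[
    [[0,0,0.01,0,0,0],[0,0,0.012,0,0,0],[0,0,0.012,0,0,0]],
  ],
)

```text
clock: 15.85
tool_pos: [0.61, -0.1629, 0.0626]
orientation: [180.0, -0.0, 24.4]
force: [0.0, 0.4, 0.3]
opening: 0.0139
gripper_force: 30.0
```

Call:
step_arm(
  steps=[
    [[0,0,0.005,0,0,0.1],[0,0,0.005,0,0,0.2],[0,0,0.005,0,0,0.3],[0,0,0.005,0,0,0.4],[0,0,0.005,0,0,0.5],[0,0,0.005,0,0,0.6],[0,0,0.005,0,0,0.7],[0,0,0.005,0,0,0.7]],
  ],
)

```text
clock: 16.65
tool_pos: [0.6102, -0.1622, 0.0626]
orientation: [-180.0, -0.1, 4.3]
force: [-1.5, 4.7, 5.7]
opening: 0.0138
gripper_force: 30.0
```

```bash
python3 - <<'E'
from h import *
o=get_obs(); print(o['orientation'],o['force'],o['moment'],o['opening'])
E
```

```text
[-1.79984317e+02 -6.22007219e-02  4.30261173e+00] [-1.4532431   4.71037518  5.68387057] [1.7299559  0.73019364 0.04878728] 0.01384731050494841
```

Call:
step_arm(
  steps=[
    [[0,0,0,0,0,0.1],[0,0,0,0,0,0.2],[0,0,0,0,0,0.3],[0,0,0,0,0,0.4],[0,0,0,0,0,0.5],[0,0,0,0,0,0.6],[0,0,0,0,0,0.7],[0,0,0,0,0,0.7],[0,0,0,0,0,0.7]],
  ],
)

```text
clock: 17.55
tool_pos: [0.6107, -0.162, 0.0627]
orientation: [-179.9, -0.1, -15.6]
force: [-0.5, 6.7, 5.3]
opening: 0.014
gripper_force: 30.0
```

```bash
python3 - <<'E'
from h import *
o=get_obs(); print(o['tool_pos'],o['orientation'],o['force'],o['moment'],o['opening'])
snap('wrist','w5');snap('scene','c5');snap('side','s5')
a=load('w5')['p'][110:270,180:460]; b=load('c5')['p'][190:270,305:405]; c=load('s5')['p'][140:230,300:390]
im=np.vstack([cv2.resize(a,(700,300),interpolation=3),np.hstack([cv2.resize(b,(375,300),interpolation=3),cv2.resize(c,(325,300),interpolation=3)])])
cv2.imwrite('pics/v5.png',im[:,:,::-1])
W,_=cloud('w5',True); t=o['tool_pos']
P=sel(W,t[0],t[1],.04,.081,.1); print('bar',rect(P))
P=sel(W,t[0],t[1],.05,.053,.063); print('flange z',np.percentile(P[:,2],[10,50,90]))
for f in ('c5','s5'):
  P=sel(cloud(f)[0],.5605,-.0535,.042,.085,.11); print('pack',rect(P),np.median(P[:,2]))
E
```

```text
[ 0.61072873 -0.16196626  0.06265523] [-1.79934354e+02 -1.01674476e-01 -1.56249567e+01] [-0.48545364  6.68978227  5.32425498] [2.33294463 0.20101606 0.12023425] 0.013966698868235714
bar (array([ 611.5, -166.6]), array([32.2, 58.2]), 88.8, 2926)
flange z [0.05814622 0.05922447 0.06038046]
pack (array([561.1, -55. ]), array([58.8, 24.2]), 24.9, 182) 0.09367365306605849
pack (array([560.9, -52.6]), array([55.3, 29.9]), 25.5, 154) 0.09311946672613663
```

View pics/v5.png

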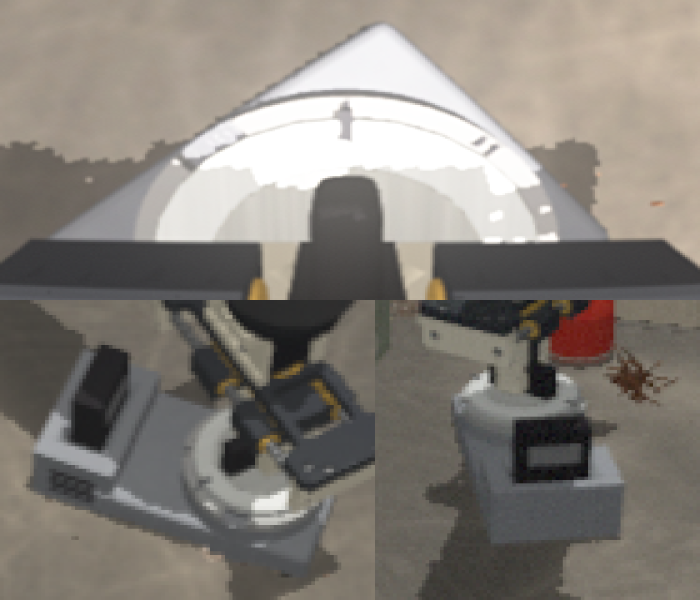

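The wrist crop shows the lid's pointer at (345,130) lined up with the half-way line at (345,105), with the lock pair at (485,145) still well away. Depth puts the pack's top at about 93 mm, so it is home.

Call:
step_arm(
  steps=[
    [[0,0,0,0,0,0],[0,0,0,0,0,0],[0,0,0,0,0,0],[0,0,0,0,0,0],[0,0,0,0,0,0]],
  ],
)

```text
clock: 18.2
tool_pos: [0.6108, -0.162, 0.0627]
orientation: [-179.9, -0.1, -15.6]
force: [-0.1, 6.8, 5.2]
opening: 0.0141
gripper_force: 30.0
```

```bash
python3 -c "
from plant import *
o=get_obs(); print(o['orientation'],o['force'],o['gripper_force'])
print(close_job())"
```

```text
[-1.79932471e+02 -1.05737648e-01 -1.56223458e+01] [-0.06532427  6.77429166  5.19663797] 30.010397136211395
the job is handed in; nothing more can be done
None
```

The job is handed in at about 18 s: the battery pack is fully home, and the lid is seated, twisted about 40° clockwise to the half-way mark short of the lock, and still gripped there.

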